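# Poke the odd reducing insert out of the tube block

### The job

One of the three white inserts in the raised grey tube block has a narrower bore than the other two. Take the ejector tool by its handle, reach its pin under the block and poke that insert up through the hole in the floor of its bore until it stands about 20 mm proud, then stand the tool back on the bench clear of the block. Pull the raised insert out and set it upright in the clear weighing cup; leave the other two inserts seated and the rack, bottle and petri dishes around the work where they are.

Things in the scene. Friction and masses are not known exactly. Their poses are not given: they have to be found in the camera images.
- tube_block: fixed grey anodised block, 64 mm deep (x), 180 mm long (y), raised on two end legs; origin on the bench under its middle, z up, -x its open front towards the robot. Underside 42 mm, top face 96 mm above the bench. The space below is open from the front between leg plates with inner faces at y = +-90 mm; leg flanges on the bench reach y = +-117 mm
- middle_hole (a point): lower mouth of the access hole under the middle bore, 42 mm above the bench, axes as the block's. Three bores at y = -50, 0 and +50 mm from here along the block: 31 mm wide, 50 mm deep, each over a 4 mm floor plate with a 15 mm access hole on the bore's axis. Two spring pads in each bore wall, 30 mm above its floor, press on the insert with about 4 N each
- narrow_insert_center (a point): insert to take out: white plastic sleeve, 30 mm diameter, 50 mm tall, closed bottom, 10 mm bore, about 30 g. The point is its centre, half-way up; z along its axis. Seated, it stands on the bore's floor, rim flush with the block's top, in any of the three bores. Sliding it takes about 4 to 7 N; the spring pads hold it at any height it is pushed to while less than 25 mm of it is out
- wide_insert_1_center (a point): white sleeve of the same outside size with a 21 mm bore, seated flush in another bore; the point is its centre, half-way up. Stays seated
- wide_insert_2_center (a point): the second wide-bored insert, like the first; stays seated
- ejector_handle (a point): middle of the black handle of the steel ejector tool, 130 mm above the underside of its foot. Axes: z up along the upright, x from the upright towards the pin, y across. The handle is 16 mm thick (x), 26 mm wide (y), from 99 to 161 mm above the foot's underside; below it the upright is a 4 x 24 mm strip. The tool stands by itself on its foot; about 0.26 kg
- ejector_pin (a point): top of the ejector's upturned pin: 8 mm diameter, 54 mm in front (+x) of the handle's axis, its top 32 mm above the underside of the foot. The foot is a plate 4 mm thick, 36 mm wide (y), from 26 mm behind to 66 mm in front of the upright
- cup: round clear plastic weighing cup, loose, 94 mm across, 41 mm high, inner floor 3 mm above the bench and about 74 mm across; origin at the centre of its underside
- micro_rack: small blue micro tube rack, 58 x 90 x 40 mm, a bystander; origin at the centre of its underside
- bottle: white reagent bottle, 52 mm diameter, 106 mm tall, a bystander; origin at the centre of its underside
- petri_stack: stack of clear petri dishes, 64 mm diameter, 45 mm tall, a bystander; origin at the centre of its underside

How it is judged (in metres and radians):
On the way:
1. the ejector has pushed the narrow-bored insert up by at least 14 mm in its bore, with the fingers not touching the insert (z of narrow_insert_center in the frame of tube_block between 0.085 and 0.105 m and contact force between ejector and narrow_insert above 0.2 N and contact force between the fingers and narrow_insert below 0.1 N), for 0.1 s.
At the end, for the whole second after the job is handed in: the narrow-bored insert stands upright (within 8 degrees), at rest, on the floor of the level weighing cup; the ejector stands upright on its foot on the bench, its pin 50 mm or more from the block's centre line, not under it; both wide-bored inserts are seated within 3 mm (horizontal distance between narrow_insert_center and cup below 0.032 m and z of narrow_insert_center in the frame of cup below 0.034 m and angle between narrow_insert_center's own z axis and vertical below 0.15 rad and linear speed of narrow_insert below 0.02 m/s and angle between each of cup, ejector_handle's own z axis and vertical below 0.1 rad and height (world z) of cup below 0.006 m and height (world z) of ejector_handle below 0.136 m and (x of ejector_pin in the frame of tube_block below -0.05 m or x of ejector_pin in the frame of tube_block above 0.05 m or y of ejector_pin in the frame of tube_block below -0.12 m or y of ejector_pin in the frame of tube_block above 0.12 m) and z of each of wide_insert_1_center, wide_insert_2_center in the frame of tube_block below 0.074 m); the robot touches nothing.
It fails at once if a wide-bored insert is pushed or pulled more than 6 mm up (z of any of wide_insert_1_center, wide_insert_2_center in the frame of tube_block above 0.077 m).
It fails at once if the rack, bottle or petri dishes are shoved more than 30 mm (distance of any of micro_rack, bottle, petri_stack from where it was at the start of the episode above 0.03 m).
It also fails if it takes over 69 s, if anything falls off the work surface, if the arm or the gripper's body presses on something with over 40 N, if the wrist force passes 120 N, or if a joint passes its speed limit or range.

### The arm

A 6-joint arm with a two-finger parallel gripper is mounted at the origin on a cart in front of the work surface, level with it; the furniture and walls round the work are solid. World frame = base frame: x ahead of the robot, y to its left, z up, the work surface at z = 0. Lengths are in m, angles in degrees, forces in N, time in s.
With the tool pointing down it reaches from about 0.3 to 0.75 m from the base axis. Payload 8.5 kg.
Tool frame: the origin (TCP) lies midway between the tips of the shut fingers; the grasp point (between the pads) lies 19 mm behind it; z points along the fingers, y is the direction in which the jaws open and shut (so a half turn about z gives the same grasp; the last joint's range is limited). The gripper opens to 85 mm and grips with 20 to 120 N. Pads are 22 mm wide; open, the fingers measure 114 mm over their backs; the gripper's body (76 mm by 85 mm) begins 54 mm behind the grasp point. The pads swing forward as they close: fully open they stand 13 mm farther back than shut.
Start: joints at [56.648, 21.807, 74.336, -0, 83.858, -12.336], TCP at [0.197, 0.513, 0.231] pointing down, gripper open.
Joint ranges: [-178.18, 178.18], [-50.72, 133.34], [12.68, 142.11], [-81.47, 261.47], [9.98, 163.14], [-165.26, 165.26]. Speed limits (degrees/s): [136.94, 136.94, 180, 180, 180, 180].

### API

Orientations are given as a 3x3 rotation matrix whose columns are the frame's x, y, z axes.
In Python, from rig import env, eyes, close_job gives the robot as it stands.
- The arm moves only by the tool jog_arm, never from a script. Its argument "deltas" is one flat list of numbers, 7 for each row, row after row: the shift along the tool's x, y, z in units of 0.75 m (1.0 is 0.75 m), then the turn, a rotation vector about the tool's x, y, z in units of 180 degrees (1.0 is 180 degrees), then the gripper command: -1 is fully open, 1 is shut, values between are in proportion. In form: [dx, dy, dz, ax, ay, az, fingers, dx, dy, dz, ax, ay, az, fingers, ...]. A call has 1 to 12 rows; each row is the pose to reach, as a shift and turn from the pose commanded when the call began, along the tool's axes at that moment, turning the shorter way round; what a row does not reach only later rows make up. A row lasts 1/12 s, in which the tool goes at most 41.7 mm and 7.16 degrees, less where a joint would pass 70% of its speed; a pose out of reach is approached as far as the arm can. A call with a number of a shift or a turn outside -1 to 1 is refused whole. A call with a gripper value outside its range is refused whole. The fingers move at their own pace and stop on an object; "grip_force" is the grip in N (left out, the last holds). Time passes only in rows, so rows that repeat a pose let the fingers close. It gives the time, the measured TCP pose, the force and the opening at its end, in the units of the state.
- env.observe(): the state, without advancing time (a new reading comes with each control period).
- eyes.get_image(name): name is "scene" or "side" or "wrist"; returns the picture (384x512x3 uint8, red, green, blue); there is no depth.
- eyes.camera_params(name): a dict with "intrinsics" (3x3 intrinsics, pixels), "R" (3x3) and "t" (3): a world point X has camera coordinates R X + t; the wrist camera has in their place "mount" (4x4, takes a point from camera to tool coordinates, whose origin is the TCP and whose axes are the flange's). Camera axes: x right, y down, z forward; pixel columns grow to the right and rows downward; lengths in m; the calibration is good to about 2 mm. A picture is of the moment at which its call begins: read the wrist's pose just before it. camera_params takes no time and is no camera call.
- close_job(): hands the job in, once; it reports no verdict.
The state is a dict: "time_s": time; "q": joint angles; "qvel": joint speeds; "joint_efforts": joint torques, N m; "position": TCP position; "tool_rot": TCP orientation; "ft_force": force on the tool from outside, world axes, zero at the start; "wrist_torque": the same for the moment, N m; "grip_width": finger opening in m.
Only numpy, scipy, OpenCV 4.12 (cv2) and the standard library are available. Lean on these libraries where they do the work, as an engineer would, in place of code of your own. Each camera call takes 0.05 s, during which the arm holds its last target.

## Working session

There is one attempt and no reset: what is moved stays moved. The work goes in short steps, Python scripts to look and compute and a tool call to move; the robot and the scene stay as the last step left them, time stands still between calls to the robot, and variables do not carry over. Pictures are saved under pics/ and viewed, and the job is handed in when it is done.

Besides the shell and the picture viewer there is one more tool, called after "Emit:" by a JSON object that holds its "method" and its "body", one argument or row to a line. jog_arm: Moves the arm, as the interface text tells. Its arguments: {"type":"object","properties":{"deltas":{"type":"array"},"grip_force":{"type":"number"}},"required":["deltas"]}

```bash
mkdir -p pics
python3 - <<'E'
from rig import env, eyes
import cv2,json
s=env.observe();print(s)
for n in ["scene","side","wrist"]:
    im=eyes.get_image(n);cv2.imwrite(f"pics/{n}0.png",im[:,:,::-1])
    print(n,{k:v.round(4).tolist() if hasattr(v,'round') else v for k,v in eyes.camera_params(n).items()})
E
```

```text
{'time_s': 0.0, 'q': array([ 5.66464427e+01,  2.18414972e+01,  7.43850896e+01,  1.54492797e-03,
        8.38605555e+01, -1.23339071e+01]), 'qvel': array([0.02586175, 0.05245613, 0.00230007, 0.02023884, 0.10268448,
       0.08131495]), 'joint_efforts': array([-9.16184254e-04, -4.48458731e+01, -2.31280017e+01, -2.82376577e-04,
        4.72740692e-03,  1.00219148e-05]), 'position': array([0.19708652, 0.51315037, 0.23070507]), 'tool_rot': array([[-9.33456273e-01,  3.58690186e-01, -8.58600581e-04],
       [ 3.58691042e-01,  9.33455494e-01, -1.25567384e-03],
       [ 3.51067548e-04, -1.48008896e-03, -9.99998843e-01]]), 'ft_force': array([ 0.38298409, -0.43289459,  0.0386712 ]), 'wrist_torque': array([ 0.01149642,  0.01590602, -0.02184468]), 'grip_width': 0.08542773620878462}
scene {'intrinsics': [[459.2472, 0.0, 252.3524], [0.0, 459.2472, 184.6413], [0.0, 0.0, 1.0]], 'R': [[-0.874, -0.4857, 0.0135], [-0.3405, 0.5923, -0.7302], [0.3467, -0.6428, -0.6831]], 't': [0.4016, 0.3518, 0.9331]}
side {'intrinsics': [[442.1556, 0.0, 258.3618], [0.0, 442.1556, 193.4589], [0.0, 0.0, 1.0]], 'R': [[0.8706, -0.4917, -0.0204], [-0.3123, -0.52, -0.795], [0.3803, 0.6984, -0.6063]], 't': [-0.5551, 0.1976, 1.236]}
wrist {'intrinsics': [[291.6147, 0.0, 258.147], [0.0, 291.6147, 197.2468], [0.0, 0.0, 1.0]], 'mount': [[-0.0004, -0.9605, -0.2784, 0.072], [1.0, -0.0002, -0.0007, -0.0001], [0.0006, -0.2784, 0.9605, -0.1423], [0.0, 0.0, 0.0, 1.0]]}
```

View pics/scene0.png

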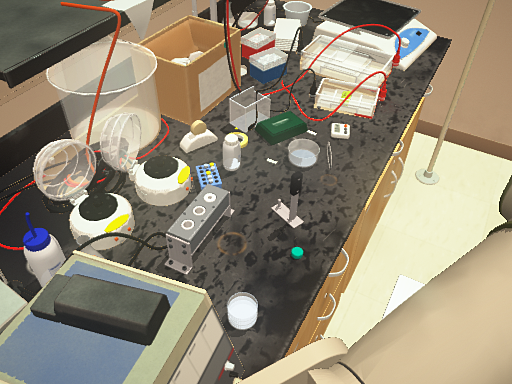

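View pics/side0.png

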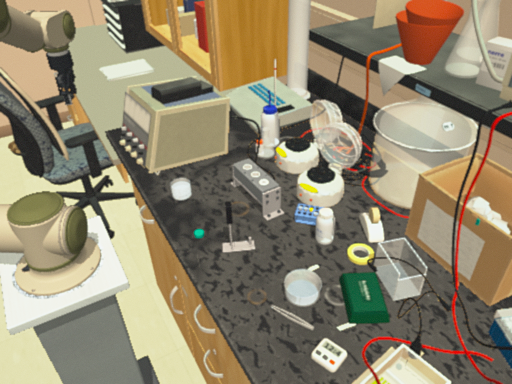

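View pics/wrist0.png

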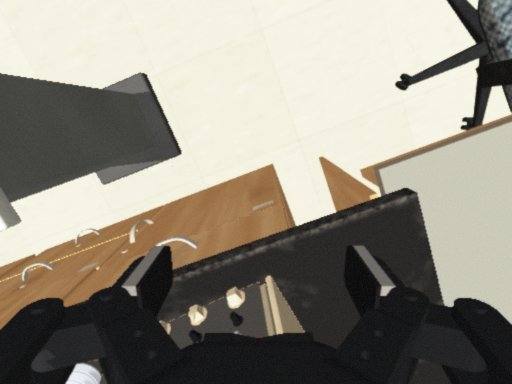

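The block is at about (200,230) in scene and (258,185) in side. The ejector is at (292,200) in scene and (235,230) in side, the cup at (303,152) in scene, and the petri stack at (242,310). I'll zoom in on these next.

Run:
```python
import cv2,numpy as np
a=cv2.imread("pics/scene0.png")[150:280,150:330]; b=cv2.imread("pics/side0.png")[150:310,160:350]
cv2.imwrite("pics/za.png",cv2.resize(a,None,fx=4,fy=4,interpolation=cv2.INTER_CUBIC)); cv2.imwrite("pics/zb.png",cv2.resize(b,None,fx=3.7,fy=3.7,interpolation=cv2.INTER_CUBIC))
```

```text
(no output)
```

View pics/za.png

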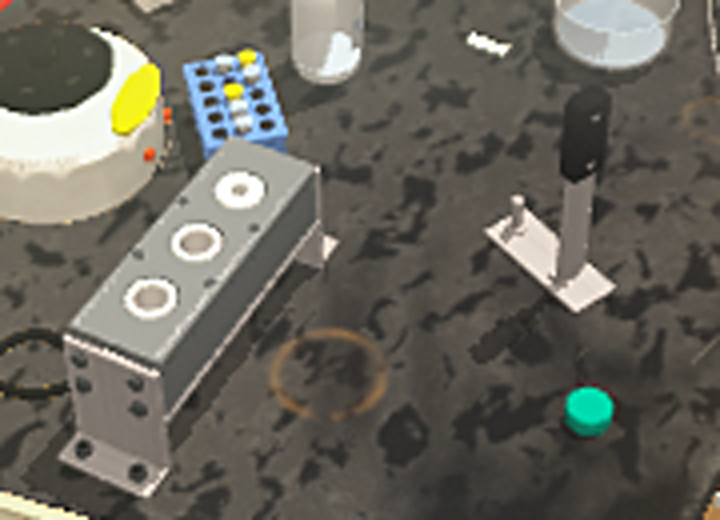

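View pics/zb.png

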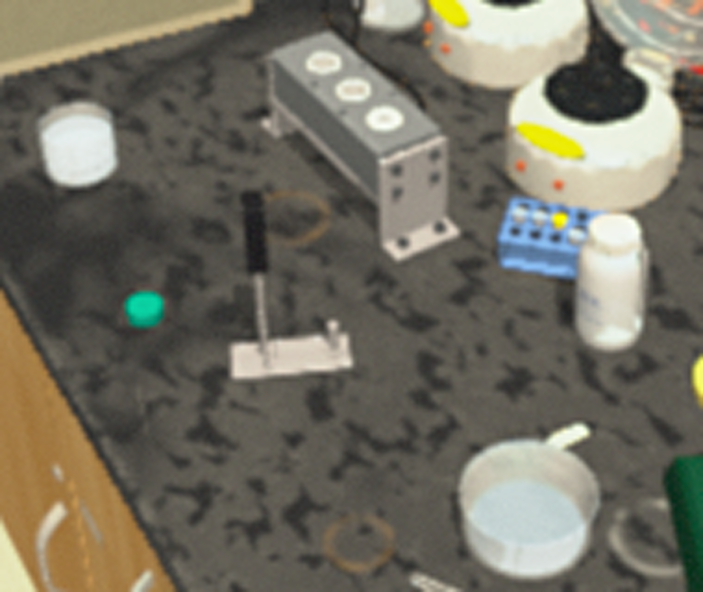

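The narrow-bored insert is at zoomed scene (240,190), the end bore nearest the blue rack. The ejector stands with its pin pointing roughly towards the block. I'll measure these points.

```bash
cat > h.py <<'E'
import numpy as np,cv2
from rig import eyes
def P(n):
    c=eyes.camera_params(n);return np.array(c["intrinsics"]),np.array(c["R"]),np.array(c["t"])
def ray(n,uv):
    K,R,t=P(n);d=R.T@np.linalg.solve(K,[uv[0],uv[1],1]);return -R.T@t,d
def onz(n,uv,z):
    o,d=ray(n,uv);return o+d*(z-o[2])/d[2]
def tri(a,b):
    o1,d1=ray("scene",a);o2,d2=ray("side",b);d1/=np.linalg.norm(d1);d2/=np.linalg.norm(d2)
    s=np.linalg.lstsq(np.c_[d1,-d2],o2-o1,rcond=None)[0];p,q=o1+s[0]*d1,o2+s[1]*d2
    return (p+q)/2,np.linalg.norm(p-q)
E
python3 - <<'E'
from h import *
np.set_printoptions(precision=4,suppress=True)
A=lambda x,y:(150+(x+.5)/4-.5,150+(y+.5)/4-.5)
B=lambda x,y:(160+(x+.5)/3.7-.5,150+(y+.5)/3.7-.5)
for nm,a,b,z in [("narrow",(240,190),(384,118),.096),("mid",(197,243),(354,90),.096),("far",(150,299),(323,63),.096),
 ("pintop",(517,199),(334,324),.032),("handletop",(588,96),(252,196),.161),
 ("foot1",(486,232),(349,337),.004),("foot2",(518,207),(352,366),.004),("foot3",(612,287),(231,376),.004),("foot4",(577,310),(231,346),.004),
 ("cuprim",(617,5),(529,480),.041),("bottle top",(328,-60),(614,228),.106)]:
    print(nm,onz("scene",A(*a),z),onz("side",B(*b),z),*tri(A(*a),B(*b)))
# ring blobs
for n in["scene","side"]:
    im=cv2.imread(f"pics/{n}0.png");g=im.min(2)
    box=(175,185,225,240) if n=="scene" else (235,155,275,190)
    m=np.zeros_like(g);x0,y0,x1,y1=box;m[y0:y1,x0:x1]=(g[y0:y1,x0:x1]>190)*255
    cs,_=cv2.findContours(m,cv2.RETR_EXTERNAL,cv2.CHAIN_APPROX_NONE)
    for c in cs:
        if cv2.contourArea(c)>20:
            e=cv2.fitEllipse(c);print(n,e,onz(n,e[0],.096))
E
```

```text
narrow [ 0.6187 -0.0682  0.096 ] [ 0.6195 -0.0679  0.096 ] [ 0.619  -0.0683  0.0961] 0.000622780590009716
mid [ 0.6165 -0.0178  0.096 ] [ 0.618  -0.0192  0.096 ] [ 0.6177 -0.0187  0.0953] 0.0013177672299426902
far [0.615  0.0327 0.096 ] [0.6149 0.031  0.096 ] [0.6155 0.0321 0.0952] 4.6024241259430096e-05
pintop [ 0.4937 -0.205   0.032 ] [ 0.4945 -0.2058  0.032 ] [ 0.4943 -0.2055  0.0316] 0.0007978924937409378
handletop [ 0.4438 -0.1847  0.161 ] [ 0.4454 -0.1806  0.161 ] [ 0.4437 -0.1831  0.1629] 0.0013276060399569876
foot1 [ 0.509  -0.1925  0.004 ] [ 0.5111 -0.1981  0.004 ] [ 0.5114 -0.1956  0.0009] 0.0021991380952261054
foot2 [ 0.5009 -0.2243  0.004 ] [ 0.4974 -0.2276  0.004 ] [ 0.5    -0.2254  0.0021] 0.0031045216432537453
foot3 [ 0.4149 -0.1891  0.004 ] [ 0.412  -0.1897  0.004 ] [ 0.4136 -0.189   0.0036] 0.00266066872133339
foot4 [ 0.4261 -0.1597  0.004 ] [ 0.4265 -0.1597  0.004 ] [ 0.4263 -0.1597  0.004 ] 0.0003104522142820278
cuprim [ 0.5168 -0.4139  0.041 ] [ 0.5304 -0.4196  0.041 ] [ 0.5244 -0.4198  0.039 ] 0.012391431295892779
bottle top [ 0.6957 -0.3016  0.106 ] [ 0.6902 -0.2918  0.106 ] [ 0.6896 -0.2948  0.1105] 0.004668263603715214
scene ((187.1605987548828, 224.298828125), (9.232976913452148, 12.420284271240234), 82.52655029296875) [0.6151 0.0325 0.096 ]
scene ((198.58726501464844, 210.12103271484375), (8.523231506347656, 11.651540756225586), 87.39141845703125) [ 0.6175 -0.0182  0.096 ]
scene ((209.3473663330078, 197.14593505859375), (8.340324401855469, 11.267912864685059), 88.28738403320312) [ 0.6193 -0.0678  0.096 ]
side ((263.5, 181.5), (5.357016086578369, 9.117243766784668), 90.0) [ 0.6198 -0.0679  0.096 ]
side ((255.0, 173.74603271484375), (5.2248215675354, 8.487810134887695), 90.0) [ 0.6177 -0.0177  0.096 ]
side ((246.98883056640625, 166.463623046875), (5.0164289474487305, 8.44350528717041), 90.82601165771484) [0.6156 0.0319 0.096 ]
```

```bash
cat >> h.py <<'E'
from rig import env
from scipy.spatial.transform import Rotation as Ro
def go(p,ang):
    """deltas to TCP p with tool x at heading ang (deg), pointing down"""
    s=env.observe();R=np.array(s["tool_rot"]);c,d=np.cos(np.radians(ang)),np.sin(np.radians(ang))
    T=np.array([[c,d,0],[d,-c,0],[0,0,-1]])
    v=R.T@(np.array(p)-s["position"]);w=Ro.from_matrix(R.T@T).as_rotvec(degrees=True)
    print("t",round(s["time_s"],2),"pos",np.round(s["position"],4),"ang",round(np.degrees(np.arctan2(R[1,0],R[0,0])),2),"->",np.round(v/.75,4).tolist(),np.round(w/180,4).tolist(),"F",np.round(s["ft_force"],1),"w",round(s["grip_width"],4))
E
python3 -c "
from h import *
go([.4444,-.184,.25],66.5)"
```

```text
t 0.15 pos [0.1971 0.5132 0.2309] ang 158.98 -> [-0.6412, -0.7496, -0.0249] [-0.0003, 0.0002, 0.5138] F [ 0.1 -0.8 -0.8] w 0.0857
```

Emit:
{"method": "jog_arm", "body": {
  "deltas": [-0.6412, -0.7496, -0.0249, -0.0003, 0.0002, 0.5138, -1, -0.6412, -0.7496, -0.0249, -0.0003, 0.0002, 0.5138, -1, -0.6412, -0.7496, -0.0249, -0.0003, 0.0002, 0.5138, -1, -0.6412, -0.7496, -0.0249, -0.0003, 0.0002, 0.5138, -1, -0.6412, -0.7496, -0.0249, -0.0003, 0.0002, 0.5138, -1, -0.6412, -0.7496, -0.0249, -0.0003, 0.0002, 0.5138, -1, -0.6412, -0.7496, -0.0249, -0.0003, 0.0002, 0.5138, -1, -0.6412, -0.7496, -0.0249, -0.0003, 0.0002, 0.5138, -1, -0.6412, -0.7496, -0.0249, -0.0003, 0.0002, 0.5138, -1, -0.6412, -0.7496, -0.0249, -0.0003, 0.0002, 0.5138, -1, -0.6412, -0.7496, -0.0249, -0.0003, 0.0002, 0.5138, -1, -0.6412, -0.7496, -0.0249, -0.0003, 0.0002, 0.5138, -1]
}}

```text
time_s: 1.15
position: [0.3643, 0.0403, 0.2441]
tool_rot: [[0.298, 0.955, 0.001], [0.955, -0.298, 0.001], [0.001, 0.001, -1.0]]
ft_force: [0.9, 1.2, 0.3]
grip_width: 0.0849
```

```bash
python3 -c "
from h import *
go([.4444,-.184,.25],66.5)"
```

```text
t 1.15 pos [0.3643 0.0403 0.2441] ang 72.68 -> [-0.2536, 0.191, -0.008] [0.0002, -0.0004, 0.0343] F [0.9 1.2 0.3] w 0.0849
```

Emit:
{"method": "jog_arm", "body": {
  "deltas": [-0.2536, 0.191, -0.008, 0, 0, 0.0343, -1, -0.2536, 0.191, -0.008, 0, 0, 0.0343, -1, -0.2536, 0.191, -0.008, 0, 0, 0.0343, -1, -0.2536, 0.191, -0.008, 0, 0, 0.0343, -1, -0.2536, 0.191, -0.008, 0, 0, 0.0343, -1, -0.2536, 0.191, -0.008, 0, 0, 0.0343, -1, -0.2536, 0.191, -0.008, 0, 0, 0.0343, -1, -0.2536, 0.191, -0.008, 0, 0, 0.0343, -1]
}}

```text
time_s: 1.82
position: [0.4458, -0.1824, 0.2491]
tool_rot: [[0.395, 0.919, -0.001], [0.919, -0.395, 0.002], [0.001, -0.001, -1.0]]
ft_force: [-0.7, 0.7, 0.1]
grip_width: 0.0854
```

Run:
```python
from h import *
s=env.observe();im=eyes.get_image("wrist");cv2.imwrite("pics/w1.png",im[:,:,::-1])
go([.4444,-.184,.25],66.5)
c=eyes.camera_params("wrist");M=np.array(c["mount"]);K=np.array(c["intrinsics"]);
R=np.array(s["tool_rot"]);
def pr(X):
    q=np.linalg.inv(M)@np.r_[R.T@(np.array(X)-s["position"]),1];u=K@q[:3];return u[:2]/u[2]
print(pr([.4444,-.184,.161]),pr([.4943,-.2055,.032]),pr([.4443,-.184,.004]))
```

```text
t 1.87 pos [ 0.4455 -0.1813  0.2493] ang 66.83 -> [-0.0039, 0.0, -0.0009] [-0.0004, -0.0005, 0.0018] F [-0.8  0.1  0.5] w 0.0855
[259.07954804 203.89518594] [302.33761832 173.03393639] [258.88434299 168.89193073]
```

View pics/w1.png

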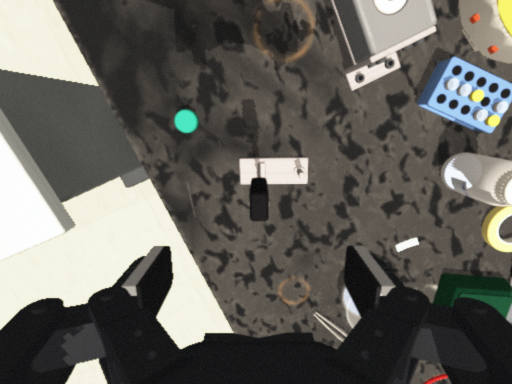

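The foot plate is level in the image, spanning columns 240–308. The pin is near (299,167) and the handle's top end near (259,215). I'll refine the pose from a mask.

Run:
```python
from h import *
im=cv2.imread("pics/w1.png")
cv2.imwrite("pics/w1z.png",cv2.resize(im[140:240,210:330],None,fx=6,fy=6,interpolation=cv2.INTER_CUBIC))
s=env.observe();c=eyes.camera_params("wrist");M=np.array(c["mount"]);K=np.array(c["intrinsics"]);R=np.array(s["tool_rot"])
def onzw(uv,z):
    d=R@(M[:3,:3]@np.linalg.solve(K,[uv[0],uv[1],1]));o=s["position"]+R@M[:3,3];return o+d*(z-o[2])/d[2]
g=im.min(2);m=np.zeros_like(g);m[145:200,230:315]=(g[145:200,230:315]>150)*255
cs,_=cv2.findContours(m,cv2.RETR_EXTERNAL,cv2.CHAIN_APPROX_NONE);c=np.vstack([x for x in cs if len(x)>20])
r=cv2.minAreaRect(c);bp=cv2.boxPoints(r);print(r)
W=np.array([onzw(p,.004) for p in bp]);print(W.round(4)); print(W.mean(0));
```

```text
((273.5029296875, 170.66661071777344), (25.80304718017578, 67.42822265625), 88.99491119384766)
[[ 0.426  -0.1597  0.004 ]
 [ 0.5091 -0.1936  0.004 ]
 [ 0.4973 -0.2269  0.004 ]
 [ 0.412  -0.1922  0.004 ]]
[ 0.4611113  -0.19309562  0.004     ]
```

View pics/w1z.png

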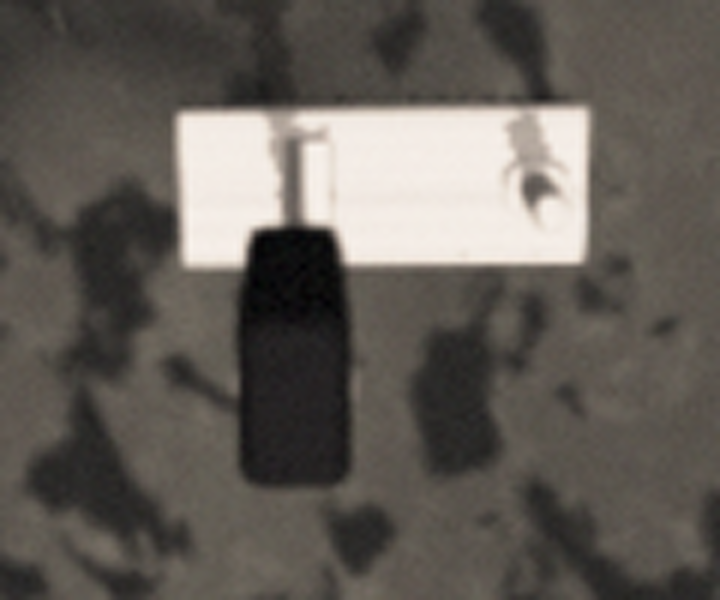

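```bash
python3 -c "
from h import *
go([.4437,-.1848,.114],67.3)"
```

```text
t 1.87 pos [ 0.4455 -0.1813  0.2493] ang 66.83 -> [-0.0055, -0.0002, 0.1804] [-0.0004, -0.0005, -0.0026] F [-0.8  0.1  0.5] w 0.0855
```

Emit:
{"method": "jog_arm", "body": {
  "deltas": [-0.0055, 0, 0.03, -0.0004, -0.0005, -0.0026, -1, -0.0055, 0, 0.06, -0.0004, -0.0005, -0.0026, -1, -0.0055, 0, 0.09, -0.0004, -0.0005, -0.0026, -1, -0.0055, 0, 0.12, -0.0004, -0.0005, -0.0026, -1, -0.0055, 0, 0.15, -0.0004, -0.0005, -0.0026, -1, -0.0055, 0, 0.17, -0.0004, -0.0005, -0.0026, -1, -0.0055, 0, 0.1804, -0.0004, -0.0005, -0.0026, -1, -0.0055, 0, 0.1804, -0.0004, -0.0005, -0.0026, -1, -0.0055, 0, 0.1804, -0.0004, -0.0005, -0.0026, -1]
}}

```text
time_s: 2.62
position: [0.4444, -0.1846, 0.1152]
tool_rot: [[0.385, 0.923, 0.001], [0.923, -0.385, -0.001], [-0.001, 0.002, -1.0]]
ft_force: [-0.2, 1.1, 0.1]
grip_width: 0.0853
```

Run:
```python
from h import *
go([.4437,-.1848,.114],67.3)
for n in["side","scene"]:
    im=eyes.get_image(n)[:,:,::-1]
    im=im[150:270,170:320] if n=="side" else im[130:260,220:360]
    cv2.imwrite(f"pics/{n}2.png",cv2.resize(im,None,fx=4,fy=4,interpolation=cv2.INTER_CUBIC))
```

```text
t 2.62 pos [ 0.4444 -0.1846  0.1152] ang 67.38 -> [-0.0006, -0.0008, 0.0015] [0.0006, 0.0002, 0.0005] F [-0.2  1.1  0.1] w 0.0853
```

View pics/side2.png

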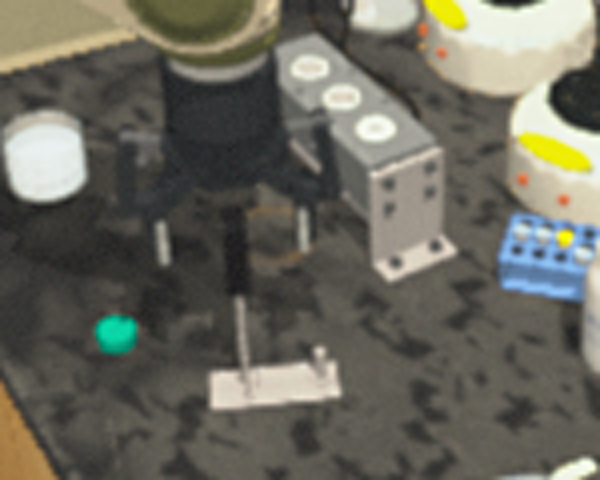

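View pics/scene2.png

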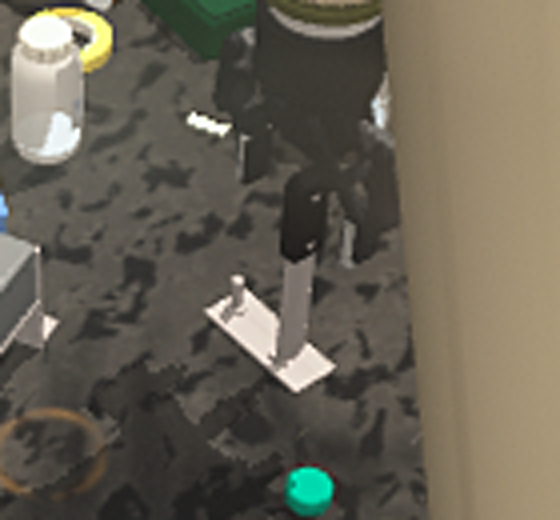

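The handle sits between the open fingers and the tool is standing undisturbed. I'll close the gripper.

Emit:
{"method": "jog_arm", "body": {
  "deltas": [0, 0, 0, 0, 0, 0, 1, 0, 0, 0, 0, 0, 0, 1, 0, 0, 0, 0, 0, 0, 1, 0, 0, 0, 0, 0, 0, 1, 0, 0, 0, 0, 0, 0, 1, 0, 0, 0, 0, 0, 0, 1, 0, 0, 0, 0, 0, 0, 1, 0, 0, 0, 0, 0, 0, 1, 0, 0, 0, 0, 0, 0, 1, 0, 0, 0, 0, 0, 0, 1, 0, 0, 0, 0, 0, 0, 1, 0, 0, 0, 0, 0, 0, 1],
  "grip_force": 70
}}

```text
time_s: 3.72
position: [0.4445, -0.1852, 0.1147]
tool_rot: [[0.385, 0.923, 0.002], [0.923, -0.385, -0.001], [-0.001, 0.002, -1.0]]
ft_force: [1.1, -0.3, 2.5]
grip_width: 0.0153
```

Run:
```python
from h import *
go([.4437,-.1848,.114],67.3)
for n in["side","scene"]:
    im=eyes.get_image(n)[:,:,::-1]
    cv2.imwrite(f"pics/{n}3.png",im)
    im=im[150:270,170:320] if n=="side" else im[130:260,220:360]
    cv2.imwrite(f"pics/{n}3z.png",cv2.resize(im,None,fx=4,fy=4,interpolation=cv2.INTER_CUBIC))
```

```text
t 3.72 pos [ 0.4445 -0.1852  0.1147] ang 67.33 -> [0.0001, -0.0012, 0.0009] [0.0007, 0.0002, 0.0002] F [ 1.1 -0.3  2.5] w 0.0153
```

View pics/side3z.png

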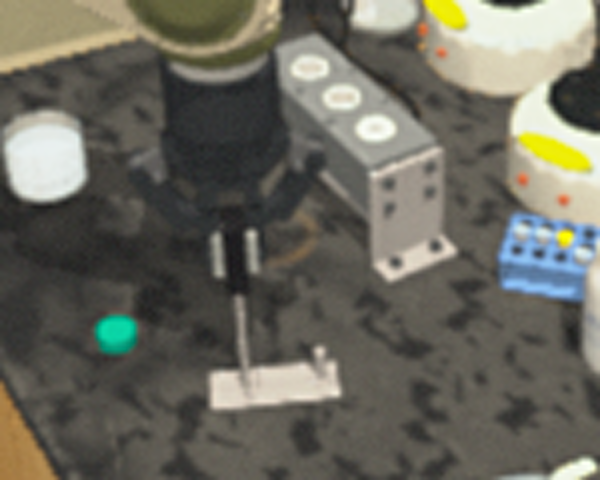

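View pics/scene3z.png

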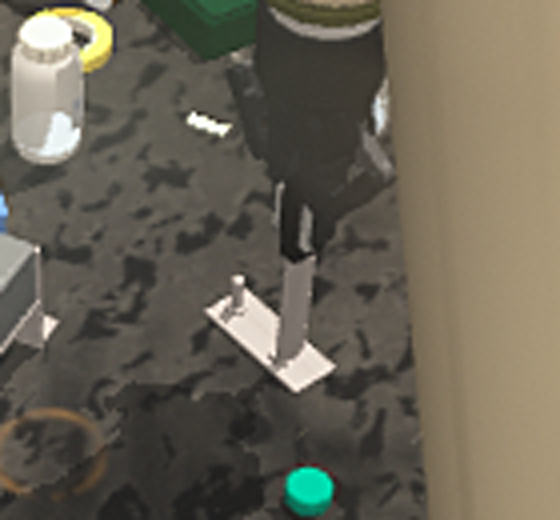

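Run:
```python
from h import *
p,e=tri((220+(238+.5)/4-.5,130+282.5/4-.5),(170+320.5/4-.5,150+352.5/4-.5));print(p,e)
s=env.observe();print(np.array(s["tool_rot"]).T@(p-s["position"]))
go([.5054,-.0726,.1197],92.3)
```

```text
[ 0.4933485  -0.20502992  0.0298228 ] 0.0012083156199338286
[0.00062942 0.052525   0.08495667]
t 3.82 pos [ 0.4445 -0.1852  0.1147] ang 67.33 -> [0.1699, 0.0171, -0.0068] [0.0006, 0.0004, -0.1387] F [ 1.8 -0.6  3.5] w 0.0153
```

Emit:
{"method": "jog_arm", "body": {
  "deltas": [0, 0, -0.0068, 0, 0, 0, 1, 0, 0, -0.0068, 0, 0, 0, 1, 0.02, 0.002, -0.0068, 0, 0, -0.017, 1, 0.05, 0.005, -0.0068, 0, 0, -0.04, 1, 0.08, 0.008, -0.0068, 0, 0, -0.065, 1, 0.11, 0.011, -0.0068, 0, 0, -0.09, 1, 0.14, 0.014, -0.0068, 0.0003, 0.0002, -0.115, 1, 0.16, 0.016, -0.0068, 0.0006, 0.0004, -0.13, 1, 0.1699, 0.0171, -0.0068, 0.0006, 0.0004, -0.1387, 1, 0.1699, 0.0171, -0.0068, 0.0006, 0.0004, -0.1387, 1, 0.1699, 0.0171, -0.0068, 0.0006, 0.0004, -0.1387, 1]
}}

```text
time_s: 4.73
position: [0.5048, -0.0726, 0.1193]
tool_rot: [[-0.039, 0.999, -0.002], [0.999, 0.039, 0.0], [0.0, -0.001, -1.0]]
ft_force: [-0.3, -0.6, -2.1]
grip_width: 0.0151
```

Run:
```python
from h import *
go([.5054,-.0726,.1197],92.3)
for n in["side","scene"]:
    im=eyes.get_image(n)[:,:,::-1]
    cv2.imwrite(f"pics/{n}4.png",im)
    im=im[130:250,190:340] if n=="side" else im[160:290,150:290]
    cv2.imwrite(f"pics/{n}4z.png",cv2.resize(im,None,fx=4,fy=4,interpolation=cv2.INTER_CUBIC))
```

```text
t 4.73 pos [ 0.5048 -0.0726  0.1193] ang 92.26 -> [-0.0, 0.0008, -0.0006] [-0.0005, -0.0002, -0.0002] F [-0.3 -0.6 -2.1] w 0.0151
```

View pics/side4z.png

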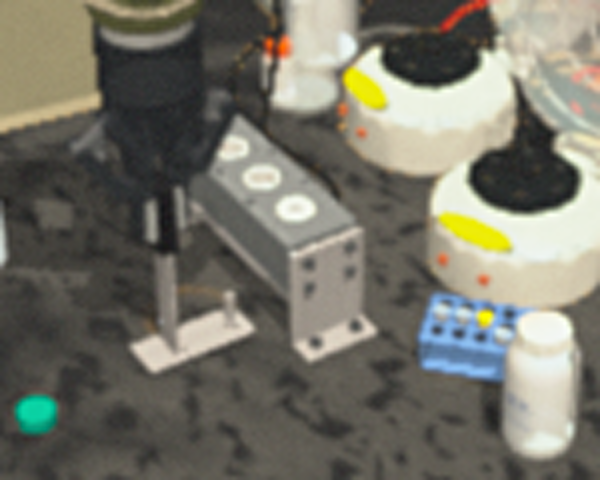

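View pics/scene4z.png

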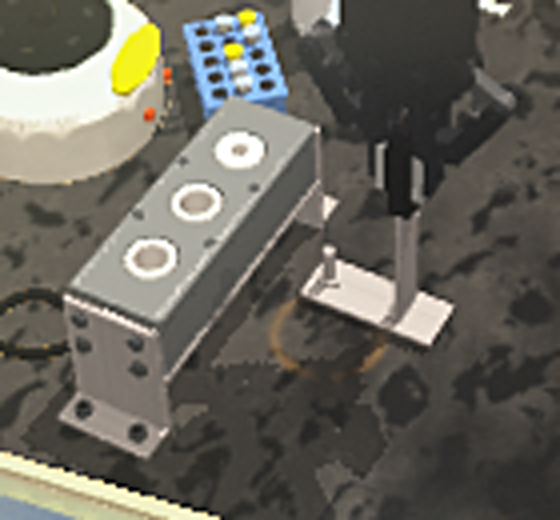

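The tool is held level in front of the block. The pin top is at zoomed side (231,295) and zoomed scene (329,249). I'll check the pin position and compute the insertion.

Run:
```python
from h import *
a=(150+(329.5)/4-.5,160+249.5/4-.5);b=(190+231.5/4-.5,130+295.5/4-.5)
p,e=tri(a,b);print(p,e,onz("scene",a,.0365),onz("side",b,.0365))
s=env.observe();print(np.array(s["tool_rot"]).T@(p-s["position"]))
go([.6193-.054*.9992,-.068-.054*.0401,.1197],92.3)
```

```text
[ 0.5585766  -0.07123376  0.03654163] 0.0009228500212475617 [ 0.558085   -0.07108518  0.0365    ] [ 0.55912903 -0.07096807  0.0365    ]
[-0.00012123  0.053915    0.08281901]
t 4.83 pos [ 0.5048 -0.0732  0.1194] ang 92.19 -> [0.001, 0.0808, -0.0005] [-0.0004, -0.0001, -0.0006] F [-0.4  0.2 -2.1] w 0.0153
```

Emit:
{"method": "jog_arm", "body": {
  "deltas": [0.001, 0.012, -0.0005, -0.0004, 0, -0.0006, 1, 0.001, 0.028, -0.0005, -0.0004, 0, -0.0006, 1, 0.001, 0.045, -0.0005, -0.0004, 0, -0.0006, 1, 0.001, 0.06, -0.0005, -0.0004, 0, -0.0006, 1, 0.001, 0.072, -0.0005, -0.0004, 0, -0.0006, 1, 0.001, 0.079, -0.0005, -0.0004, 0, -0.0006, 1, 0.001, 0.0808, -0.0005, -0.0004, 0, -0.0006, 1, 0.001, 0.0808, -0.0005, -0.0004, 0, -0.0006, 1, 0.001, 0.0808, -0.0005, -0.0004, 0, -0.0006, 1]
}}

```text
time_s: 5.58
position: [0.5654, -0.0694, 0.1198]
tool_rot: [[-0.042, 0.999, 0.0], [0.999, 0.042, 0.001], [0.001, 0.0, -1.0]]
ft_force: [0.3, 0.0, -2.7]
grip_width: 0.0151
```

Run:
```python
from h import *
go([.6193-.054*.9992,-.068-.054*.0401,.1197],92.3)
```

```text
t 5.58 pos [ 0.5654 -0.0694  0.1198] ang 92.39 -> [-0.001, -0.0001, 0.0001] [0.0, -0.0002, 0.0005] F [ 0.3  0.  -2.7] w 0.0151
```

Emit:
{"method": "jog_arm", "body": {
  "deltas": [-0.001, 0, -0.003, 0, 0, 0, 1, -0.001, 0, -0.006, 0, 0, 0, 1, -0.001, 0, -0.0093, 0, 0, 0, 1, -0.001, 0, -0.0093, 0, 0, 0, 1, -0.001, 0, -0.0093, 0, 0, 0, 1]
}}

```text
time_s: 6.0
position: [0.5658, -0.07, 0.1272]
tool_rot: [[-0.042, 0.999, 0.001], [0.999, 0.042, 0.0], [0.0, 0.001, -1.0]]
ft_force: [-0.3, -0.3, -2.3]
grip_width: 0.0154
```

Run:
```python
from h import *
go([.6193-.054*.9992,-.068-.054*.0401,.1477],92.3)
```

```text
t 6.0 pos [ 0.5658 -0.07    0.1272] ang 92.41 -> [-0.0001, -0.0006, -0.0274] [0.0004, -0.0001, 0.0006] F [-0.3 -0.3 -2.3] w 0.0154
```

Emit:
{"method": "jog_arm", "body": {
  "deltas": [0, -0.0003, -0.003, 0, 0, 0, 1, 0, -0.0006, -0.006, 0, 0, 0, 1, 0, -0.0006, -0.009, 0, 0, 0, 1, 0, -0.0006, -0.012, 0, 0, 0, 1, 0, -0.0006, -0.015, 0, 0, 0, 1, 0, -0.0006, -0.018, 0, 0, 0, 1, 0, -0.0006, -0.021, 0, 0, 0, 1, 0, -0.0006, -0.024, 0, 0, 0, 1, 0, -0.0006, -0.026, 0, 0, 0, 1, 0, -0.0006, -0.0274, 0, 0, 0, 1, 0, -0.0006, -0.0274, 0, 0, 0, 1, 0, -0.0006, -0.0274, 0, 0, 0, 1],
  "grip_force": 100
}}

```text
time_s: 7.0
position: [0.5654, -0.07, 0.1477]
tool_rot: [[-0.042, 0.999, 0.001], [0.999, 0.042, 0.0], [0.0, 0.001, -1.0]]
ft_force: [-0.4, 0.2, -4.2]
grip_width: 0.0152
```

Run:
```python
from h import *
go([.6193-.054*.9992,-.068-.054*.0401,.1477],92.3)
for n in["side","scene"]:
    im=eyes.get_image(n)[:,:,::-1]
    cv2.imwrite(f"pics/{n}5.png",im)
    im=im[130:250,190:340] if n=="side" else im[160:290,150:290]
    cv2.imwrite(f"pics/{n}5z.png",cv2.resize(im,None,fx=4,fy=4,interpolation=cv2.INTER_CUBIC))
```

```text
t 7.0 pos [ 0.5654 -0.07    0.1477] ang 92.41 -> [-0.0002, -0.0001, -0.0] [0.0004, -0.0001, 0.0006] F [-0.4  0.2 -4.2] w 0.0152
```

View pics/side5z.png

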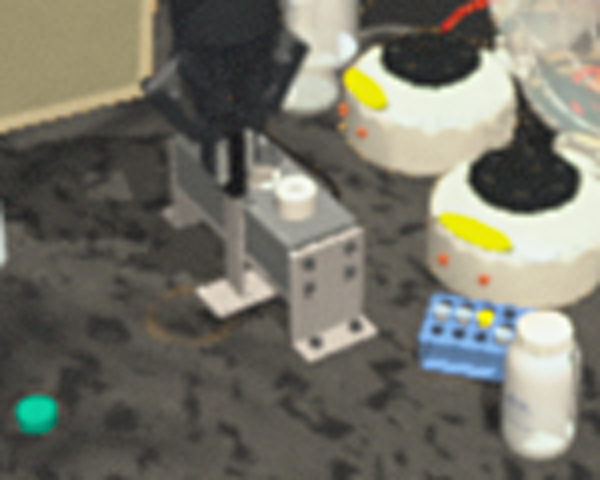

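View pics/scene5z.png

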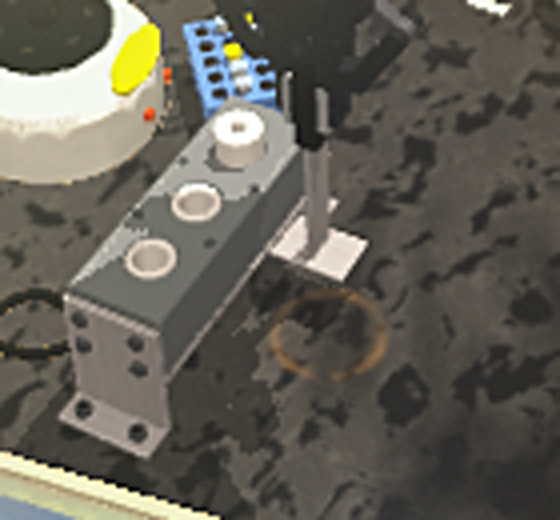

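The narrow insert now stands up in its bore, with its top at zoomed scene (238,126) and zoomed side (297,184). The other two are flush. I'll measure the height.

Run:
```python
from h import *
a=(150+238.5/4-.5,160+126.5/4-.5);b=(190+297.5/4-.5,130+184.5/4-.5)
print(tri(a,b));print(env.observe()["ft_force"])
```

```text
(array([ 0.62008248, -0.06823957,  0.11710446]), np.float64(0.002730323820475699))
[-0.66592137  0.15799838 -3.61011778]
```

Emit:
{"method": "jog_arm", "body": {
  "deltas": [0, 0, -0.001, 0, 0, 0, 1, 0, 0, -0.001, 0, 0, 0, 1, 0, 0, -0.001, 0, 0, 0, 1]
}}

```text
time_s: 7.35
position: [0.5654, -0.0701, 0.1482]
tool_rot: [[-0.042, 0.999, 0.001], [0.999, 0.042, 0.0], [0.0, 0.001, -1.0]]
ft_force: [-1.2, -1.0, -5.4]
grip_width: 0.015
```

Run:
```python
from h import *
go([.6193-.054*.9992,-.068-.054*.0401,.1197],92.3)
```

```text
t 7.35 pos [ 0.5654 -0.0701  0.1482] ang 92.41 -> [-0.0001, -0.0001, 0.038] [0.0003, -0.0001, 0.0006] F [-1.2 -1.  -5.4] w 0.015
```

Raised by about 20 mm. I'll lower the pin, withdraw, and set the tool down.

Emit:
{"method": "jog_arm", "body": {
  "deltas": [0, 0, 0.008, 0, 0, 0, 1, 0, 0, 0.018, 0, 0, 0, 1, 0, 0, 0.028, 0, 0, 0, 1, 0, 0, 0.036, 0, 0, 0, 1, 0, 0, 0.038, 0, 0, 0, 1, 0, 0, 0.038, 0, 0, 0, 1, 0, 0, 0.038, 0, 0, 0, 1]
}}

```text
time_s: 7.93
position: [0.5655, -0.0701, 0.1196]
tool_rot: [[-0.042, 0.999, 0.001], [0.999, 0.042, 0.0], [0.0, 0.001, -1.0]]
ft_force: [0.5, -0.5, -2.2]
grip_width: 0.0151
```

Run:
```python
from h import *
go([.6193-.174*.9992,-.068-.174*.0401,.1197],92.3)
```

```text
t 7.93 pos [ 0.5655 -0.0701  0.1196] ang 92.41 -> [0.0002, -0.1602, -0.0002] [0.0002, -0.0001, 0.0006] F [ 0.5 -0.5 -2.2] w 0.0151
```

Emit:
{"method": "jog_arm", "body": {
  "deltas": [0, -0.012, 0, 0, 0, 0, 1, 0, -0.03, 0, 0, 0, 0, 1, 0, -0.05, 0, 0, 0, 0, 1, 0, -0.075, 0, 0, 0, 0, 1, 0, -0.1, 0, 0, 0, 0, 1, 0, -0.125, 0, 0, 0, 0, 1, 0, -0.145, 0, 0, 0, 0, 1, 0, -0.157, 0, 0, 0, 0, 1, 0, -0.16, 0, 0, 0, 0, 1, 0, -0.16, 0.003, 0, 0, 0, 1, 0, -0.16, 0.006, 0, 0, 0, 1, 0, -0.16, 0.006, 0, 0, 0, 1]
}}

```text
time_s: 8.93
position: [0.4462, -0.0752, 0.1148]
tool_rot: [[-0.042, 0.999, 0.001], [0.999, 0.042, 0.0], [0.0, 0.001, -1.0]]
ft_force: [-0.5, -0.2, -2.7]
grip_width: 0.0149
```

Run:
```python
from h import *
go([.6193-.174*.9992,-.068-.174*.0401,.1147],92.3)
for n in["side","scene"]:
    im=eyes.get_image(n)[:,:,::-1]
    cv2.imwrite(f"pics/{n}6.png",im)
```

```text
t 8.93 pos [ 0.4462 -0.0752  0.1148] ang 92.42 -> [0.0004, -0.001, 0.0001] [0.0004, -0.0001, 0.0006] F [-0.5 -0.2 -2.7] w 0.0149
```

View pics/side6.png

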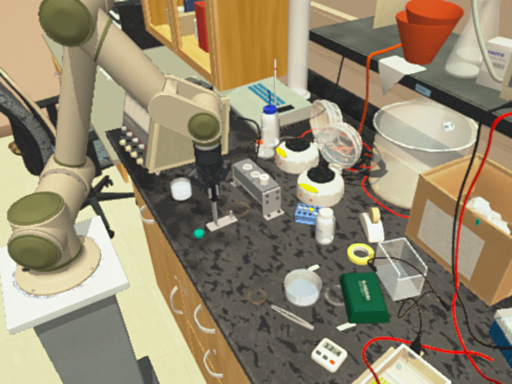

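The tool is over the bench in front of the block, and its weight is still carried. I'll lower it slightly until it touches.

Emit:
{"method": "jog_arm", "body": {
  "deltas": [0, 0, 0.0008, 0, 0, 0, 1, 0, 0, 0.0012, 0, 0, 0, 1, 0, 0, 0.0012, 0, 0, 0, 1]
}}

```text
time_s: 9.28
position: [0.446, -0.0751, 0.1147]
tool_rot: [[-0.042, 0.999, 0.002], [0.999, 0.042, 0.0], [0.0, 0.002, -1.0]]
ft_force: [-0.2, 0.6, 5.3]
grip_width: 0.0151
```

Touching (+5 N). I'll open the fingers and rise.

Emit:
{"method": "jog_arm", "body": {
  "deltas": [0, 0, -0.0005, 0, 0, 0, 0.3, 0, 0, -0.0005, 0, 0, 0, 0, 0, 0, -0.0005, 0, 0, 0, -0.5, 0, 0, -0.0005, 0, 0, 0, -1, 0, 0, -0.0005, 0, 0, 0, -1, 0, 0, -0.0005, 0, 0, 0, -1, 0, 0, -0.0005, 0, 0, 0, -1, 0, 0, -0.0005, 0, 0, 0, -1, 0, 0, -0.0005, 0, 0, 0, -1]
}}

```text
time_s: 10.03
position: [0.4454, -0.0751, 0.1145]
tool_rot: [[-0.042, 0.999, 0.001], [0.999, 0.042, 0.0], [0.0, 0.001, -1.0]]
ft_force: [-0.4, 0.2, 0.3]
grip_width: 0.0855
```

Run:
```python
from h import *
go([.446,-.075,.25],92.3)
im=eyes.get_image("side")[:,:,::-1][130:250,150:300]
cv2.imwrite("pics/side7.png",cv2.resize(im,None,fx=4,fy=4,interpolation=cv2.INTER_CUBIC))
```

```text
t 10.03 pos [ 0.4454 -0.0751  0.1145] ang 92.41 -> [0.0002, 0.0009, -0.1806] [0.0002, -0.0001, 0.0006] F [-0.4  0.2  0.3] w 0.0855
```

View pics/side7.png

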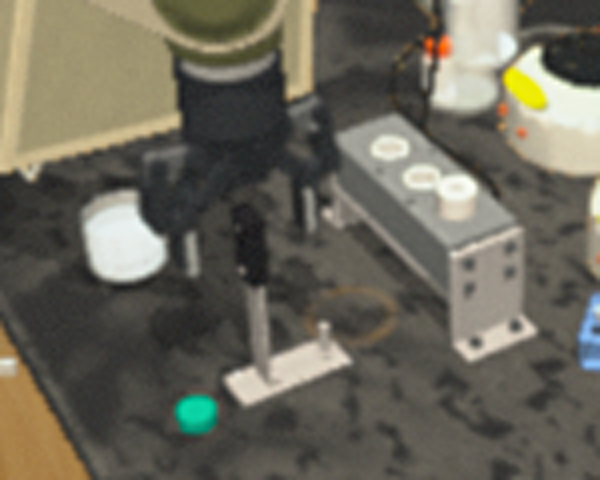

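The tool stands alone on the bench and the insert stays raised at zoomed side (457,185). Next I'll go above the insert.

Emit:
{"method": "jog_arm", "body": {
  "deltas": [0, 0, -0.05, 0, 0, 0, -1, 0, 0, -0.1, 0, 0, 0, -1, 0, 0, -0.12, 0, 0, 0, -1, 0, 0.02, -0.13, 0, 0, 0, -1, 0, 0.07, -0.13, 0, 0, 0, -1, 0, 0.12, -0.13, 0, 0, 0, -1, 0, 0.17, -0.13, 0, 0, 0, -1, 0, 0.21, -0.13, 0, 0, 0, -1, 0, 0.23, -0.13, 0, 0, 0, -1, 0, 0.232, -0.13, 0, 0, 0, -1, 0, 0.232, -0.13, 0, 0, 0, -1]
}}

```text
time_s: 11.0
position: [0.6192, -0.0677, 0.2114]
tool_rot: [[-0.042, 0.999, -0.001], [0.999, 0.042, 0.001], [0.001, -0.001, -1.0]]
ft_force: [-0.3, -0.1, -0.5]
grip_width: 0.0851
```

```bash
cat >> h.py <<'E'
def wset():
    s=env.observe();c=eyes.camera_params("wrist");return np.array(s["position"]),np.array(s["tool_rot"]),np.array(c["mount"]),np.array(c["intrinsics"])
def wonz(S,uv,z):
    p,R,M,K=S;d=R@(M[:3,:3]@np.linalg.solve(K,[uv[0],uv[1],1]));o=p+R@M[:3,3];return o+d*(z-o[2])/d[2]
def wpr(S,X):
    p,R,M,K=S;q=np.linalg.inv(M)@np.r_[R.T@(np.array(X)-p),1];u=K@q[:3];return u[:2]/u[2]
E
python3 - <<'E'
from h import *
S=wset();im=eyes.get_image("wrist");cv2.imwrite("pics/w8.png",im[:,:,::-1])
go([.6197,-.068,.097],92.3)
print(wpr(S,[.6197,-.068,.116]))
E
```

```text
t 11.05 pos [ 0.6186 -0.0678  0.2118] ang 92.41 -> [-0.0005, 0.0016, 0.1531] [-0.0001, -0.0002, 0.0006] F [0.  0.2 0. ] w 0.0854
[260.39006036 200.07434762]
```

View pics/w8.png

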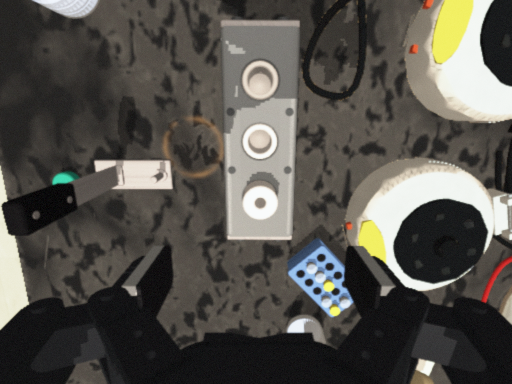

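The insert rim is centred at (261,202), where I predicted it, and the tool stands clear at left. I'll descend and close.

Emit:
{"method": "jog_arm", "body": {
  "deltas": [0, 0.0016, 0.04, 0, 0, 0, -1, 0, 0.0016, 0.08, 0, 0, 0, -1, 0, 0.0016, 0.11, 0, 0, 0, -1, 0, 0.0016, 0.135, 0, 0, 0, -1, 0, 0.0016, 0.147, 0, 0, 0, -1, 0, 0.0016, 0.1531, 0, 0, 0, -1, 0, 0.0016, 0.1531, 0, 0, 0, -1, 0, 0.0016, 0.1531, 0, 0, 0, -1]
}}

```text
time_s: 11.72
position: [0.6207, -0.0679, 0.0986]
tool_rot: [[-0.042, 0.999, 0.002], [0.999, 0.042, -0.0], [-0.0, 0.002, -1.0]]
ft_force: [0.1, -0.1, -0.7]
grip_width: 0.0854
```

Emit:
{"method": "jog_arm", "body": {
  "deltas": [0, 0, 0, 0, 0, 0, 1, 0, 0, 0, 0, 0, 0, 1, 0, 0, 0, 0, 0, 0, 1, 0, 0, 0, 0, 0, 0, 1, 0, 0, 0, 0, 0, 0, 1, 0, 0, 0, 0, 0, 0, 1, 0, 0, 0, 0, 0, 0, 1, 0, 0, 0, 0, 0, 0, 1, 0, 0, 0, 0, 0, 0, 1],
  "grip_force": 45
}}

```text
time_s: 12.47
position: [0.6206, -0.0677, 0.0975]
tool_rot: [[-0.042, 0.999, 0.001], [0.999, 0.042, 0.0], [0.0, 0.001, -1.0]]
ft_force: [0.6, -0.2, 1.5]
grip_width: 0.0285
```

Run:
```python
from h import *
go([.6197,-.068,.097],92.3)
im=eyes.get_image("side")[:,:,::-1][130:250,190:340]
cv2.imwrite("pics/side9.png",cv2.resize(im,None,fx=4,fy=4,interpolation=cv2.INTER_CUBIC))
```

```text
t 12.47 pos [ 0.6206 -0.0677  0.0975] ang 92.41 -> [-0.0003, -0.0013, 0.0006] [0.0004, -0.0001, 0.0006] F [ 0.6 -0.2  1.5] w 0.0285
```

View pics/side9.png

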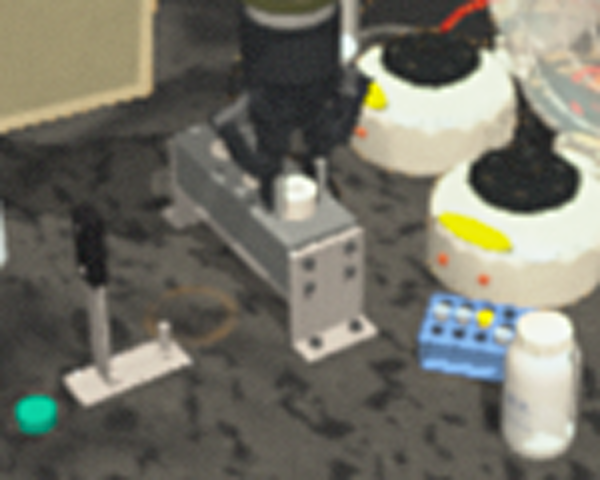

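The fingers hold the insert and tool and rack are untouched. I'll pull up.

Emit:
{"method": "jog_arm", "body": {
  "deltas": [0, 0, -0.005, 0, 0, 0, 1, 0, 0, -0.012, 0, 0, 0, 1, 0, 0, -0.02, 0, 0, 0, 1, 0, 0, -0.03, 0, 0, 0, 1, 0, 0, -0.045, 0, 0, 0, 1, 0, 0, -0.065, 0, 0, 0, 1, 0, 0, -0.09, 0, 0, 0, 1, 0, 0, -0.115, 0, 0, 0, 1, 0, 0, -0.135, 0, 0, 0, 1, 0, 0, -0.14, 0, 0, 0, 1, 0, 0, -0.14, 0, 0, 0, 1]
}}

```text
time_s: 13.43
position: [0.6207, -0.0678, 0.2041]
tool_rot: [[-0.042, 0.999, 0.004], [0.999, 0.042, -0.0], [-0.001, 0.004, -1.0]]
ft_force: [0.5, 0.1, -0.8]
grip_width: 0.0281
```

Run:
```python
from h import *
go([.522,-.418,.22],92.3)
for n in["side","scene"]:
    im=eyes.get_image(n)[:,:,::-1];cv2.imwrite(f"pics/{n}10.png",im)
    im=im[120:320,190:390] if n=="side" else im[90:290,150:350]
    cv2.imwrite(f"pics/{n}10z.png",cv2.resize(im,None,fx=3,fy=3,interpolation=cv2.INTER_CUBIC))
```

```text
t 13.43 pos [ 0.6207 -0.0678  0.2041] ang 92.41 -> [-0.4609, -0.1511, -0.0214] [0.0012, 0.0002, 0.0006] F [ 0.5  0.1 -0.8] w 0.0281
```

View pics/side10z.png

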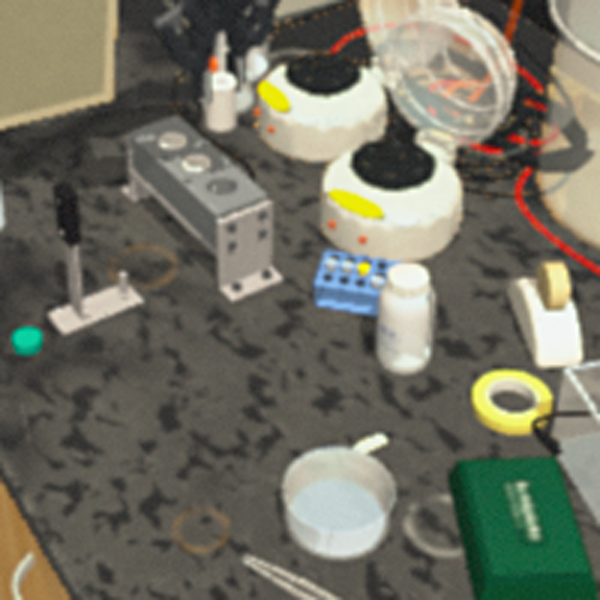

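View pics/scene10z.png

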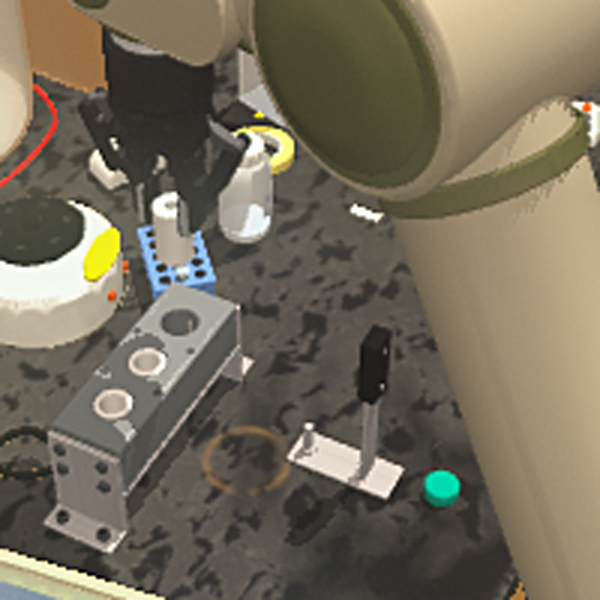

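The insert is out and hangs upright, the middle and far inserts are still seated, and the bottle and rack are untouched. The cup's rim is centred near zoomed side (340,484). I'll go above the cup.

Emit:
{"method": "jog_arm", "body": {
  "deltas": [-0.03, -0.01, -0.004, 0.0006, 0, 0, 1, -0.07, -0.023, -0.01, 0.0012, 0, 0, 1, -0.115, -0.038, -0.016, 0.0012, 0, 0, 1, -0.16, -0.053, -0.0214, 0.0012, 0, 0, 1, -0.205, -0.068, -0.0214, 0.0012, 0, 0, 1, -0.25, -0.083, -0.0214, 0.0012, 0, 0, 1, -0.295, -0.098, -0.0214, 0.0012, 0, 0, 1, -0.34, -0.112, -0.0214, 0.0012, 0, 0, 1, -0.385, -0.127, -0.0214, 0.0012, 0, 0, 1, -0.425, -0.14, -0.0214, 0.0012, 0, 0, 1, -0.45, -0.148, -0.0214, 0.0012, 0, 0, 1, -0.46, -0.151, -0.0214, 0.0012, 0, 0, 1]
}}

```text
time_s: 14.53
position: [0.5202, -0.4198, 0.2163]
tool_rot: [[-0.039, 0.999, -0.005], [0.999, 0.039, 0.002], [0.002, -0.005, -1.0]]
ft_force: [0.4, 0.8, -1.1]
grip_width: 0.0284
```

Emit:
{"method": "jog_arm", "body": {
  "deltas": [0, 0, 0, 0, 0, 0, 1, 0, 0, 0, 0, 0, 0, 1]
}}

```text
time_s: 14.7
position: [0.5219, -0.4163, 0.2174]
tool_rot: [[-0.042, 0.999, -0.004], [0.999, 0.042, 0.002], [0.002, -0.004, -1.0]]
ft_force: [-0.7, 0.4, 0.3]
grip_width: 0.0282
```

Run:
```python
from h import *
go([.522,-.418,.22],92.3)
S=wset();im=eyes.get_image("wrist")[:,:,::-1];cv2.imwrite("pics/w11.png",im)
print(wpr(S,[.522,-.418,.041]))
for n in["side","scene"]:
    im=eyes.get_image(n)[:,:,::-1];cv2.imwrite(f"pics/{n}11.png",im)
    im=im[200:330,230:380] if n=="side" else im[60:190,220:370]
    cv2.imwrite(f"pics/{n}11z.png",cv2.resize(im,None,fx=4,fy=4,interpolation=cv2.INTER_CUBIC))
```

```text
t 14.7 pos [ 0.5219 -0.4163  0.2174] ang 92.42 -> [-0.0022, -0.0, -0.0034] [-0.0012, -0.0006, 0.0007] F [-0.7  0.4  0.3] w 0.0282
[260.00082343 180.56252915]
```

View pics/w11.png

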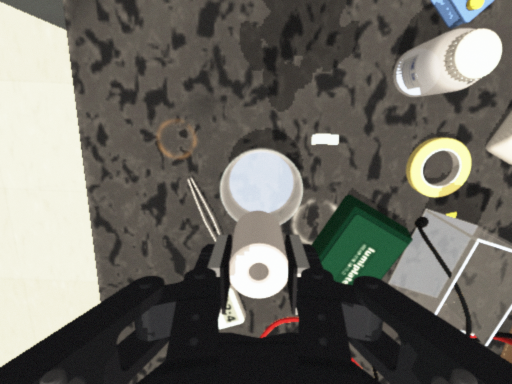

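View pics/side11z.png

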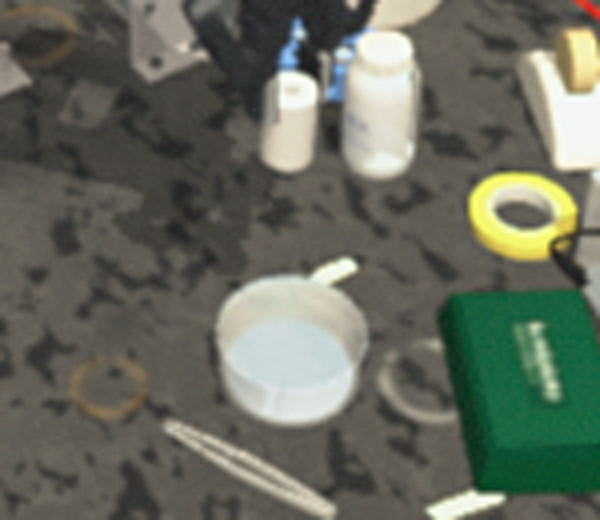

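View pics/scene11z.png

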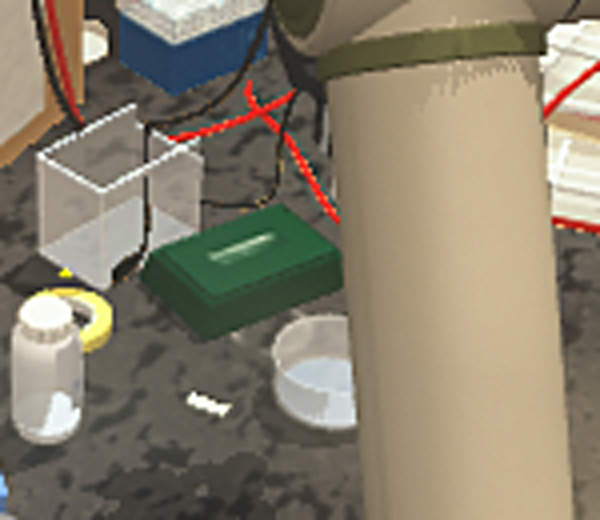

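The cup's rim in the wrist view spans columns 220–302 with its top at row 149, so its centre is near (261,189). The insert hangs upright in the grip.

Run:
```python
from h import *
S=wset()
print("wrist rim", wonz(S,(261,189),.041), "L/R",wonz(S,(220,187),.041),wonz(S,(302,187),.041),"top",wonz(S,(261,149),.041))
print("bottom outline of floor disc", wonz(S,(261.5,181),.003))
f=lambda x,y:(230+(x+.5)/4-.5,200+(y+.5)/4-.5)
for q in [(216,330),(369,330),(292,277),(292,330)]: print("side",onz("side",f(*q),.041))
print("side floor bottom edge",onz("side",f(292,423),0))
g=lambda x,y:(150+(x+.5)/4-.5,150+(y+.5)/4-.5)
# scene0 full-view: cup rim cols, whole image
im=cv2.imread("pics/scene0.png")[120:190,270:340];cv2.imwrite("pics/c0.png",cv2.resize(im,None,fx=8,fy=8,interpolation=cv2.INTER_CUBIC))
im=cv2.imread("pics/w11.png")[130:250,200:320];cv2.imwrite("pics/c1.png",cv2.resize(im,None,fx=5,fy=5,interpolation=cv2.INTER_CUBIC))
```

```text
wrist rim [ 0.52423275 -0.42748702  0.041     ] L/R [ 0.47783147 -0.42721701  0.041     ] [ 0.57036603 -0.42309784  0.041     ] top [ 0.52215419 -0.38255323  0.041     ]
bottom outline of floor disc [ 0.52504507 -0.42693716  0.003     ]
side [ 0.48415493 -0.40293926  0.041     ]
side [ 0.56690695 -0.45164984  0.041     ]
side [ 0.55047615 -0.38985383  0.041     ]
side [ 0.52530799 -0.42716332  0.041     ]
side floor bottom edge [ 5.04394536e-01 -4.61109566e-01  1.11022302e-16]
```

View pics/c0.png

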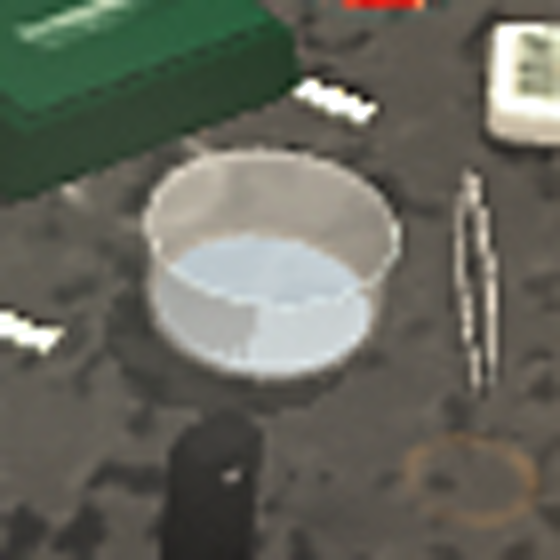

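View pics/c1.png

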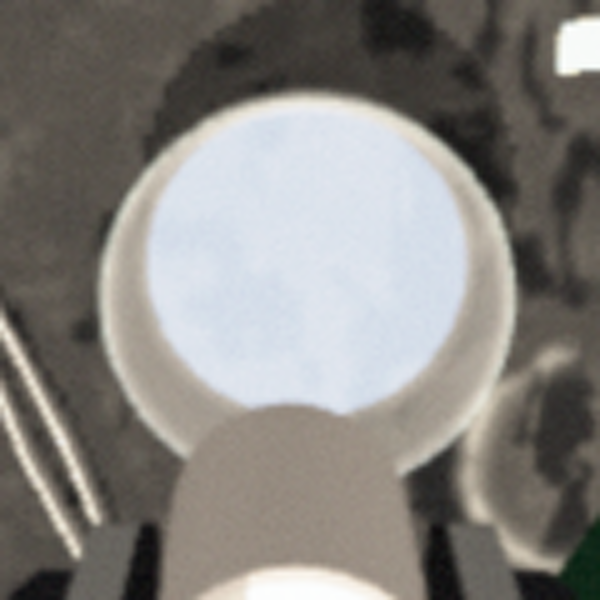

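Run:
```python
from h import *
print(onz("scene",(270+272.5/8-.5,120+228.5/8-.5),.041))
go([.5245,-.427,.045],92.3)
```

```text
[ 0.52311532 -0.42556633  0.041     ]
t 14.85 pos [ 0.5224 -0.4157  0.2183] ang 92.51 -> [-0.0154, 0.0028, 0.231] [-0.001, -0.0002, 0.0012] F [0.4 0.4 0.2] w 0.0284
```

Emit:
{"method": "jog_arm", "body": {
  "deltas": [-0.005, 0.001, 0.02, -0.001, 0, 0, 1, -0.0154, 0.0028, 0.05, -0.001, 0, 0, 1, -0.0154, 0.0028, 0.085, -0.001, 0, 0, 1, -0.0154, 0.0028, 0.12, -0.001, 0, 0, 1, -0.0154, 0.0028, 0.15, -0.001, 0, 0, 1, -0.0154, 0.0028, 0.18, -0.001, 0, 0, 1, -0.0154, 0.0028, 0.205, -0.001, 0, 0, 1, -0.0154, 0.0028, 0.222, -0.001, 0, 0, 1, -0.0154, 0.0028, 0.23, -0.001, 0, 0, 1, -0.0154, 0.0028, 0.23, -0.001, 0, 0, 1, -0.0154, 0.0028, 0.23, -0.001, 0, 0, 1]
}}

```text
time_s: 15.77
position: [0.5244, -0.4283, 0.0464]
tool_rot: [[-0.043, 0.999, 0.001], [0.999, 0.043, -0.0], [-0.0, 0.001, -1.0]]
ft_force: [-0.8, -0.2, 0.2]
grip_width: 0.0282
```

Run:
```python
from h import *
go([.5245,-.427,.036],92.3)
im=eyes.get_image("side")[:,:,::-1];im=im[200:330,230:380]
cv2.imwrite(f"pics/s12.png",cv2.resize(im,None,fx=4,fy=4,interpolation=cv2.INTER_CUBIC))
```

```text
t 15.77 pos [ 0.5244 -0.4283  0.0464] ang 92.45 -> [0.0017, 0.0002, 0.0138] [0.0002, 0.0001, 0.0009] F [-0.8 -0.2  0.2] w 0.0282
```

View pics/s12.png

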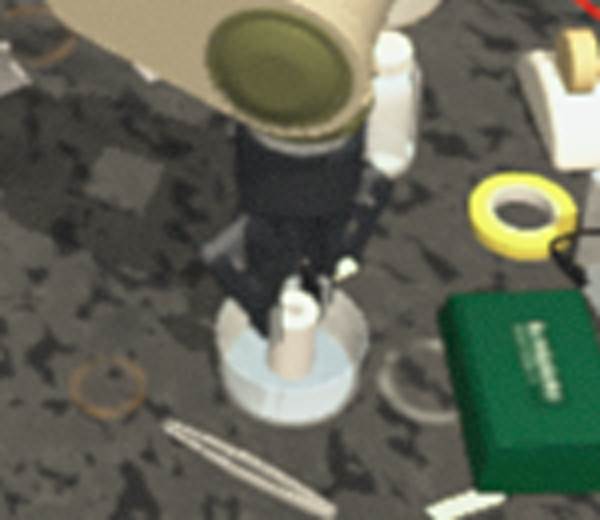

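The insert is inside the cup, centred above its floor. I'll lower it gently.

Emit:
{"method": "jog_arm", "body": {
  "deltas": [0.001, 0, 0.003, 0, 0, 0, 1, 0.001, 0, 0.006, 0, 0, 0, 1, 0.001, 0, 0.009, 0, 0, 0, 1, 0.001, 0, 0.0115, 0, 0, 0, 1, 0.001, 0, 0.0125, 0, 0, 0, 1, 0.001, 0, 0.0125, 0, 0, 0, 1]
}}

```text
time_s: 16.32
position: [0.5237, -0.4279, 0.0362]
tool_rot: [[-0.042, 0.999, -0.0], [0.999, 0.042, 0.001], [0.001, -0.0, -1.0]]
ft_force: [-0.5, 0.1, -0.4]
grip_width: 0.0283
```

Emit:
{"method": "jog_arm", "body": {
  "deltas": [0, 0, 0.0008, 0, 0, 0, 1, 0, 0, 0.0015, 0, 0, 0, 1, 0, 0, 0.0015, 0, 0, 0, 1]
}}

```text
time_s: 16.57
position: [0.5238, -0.4281, 0.036]
tool_rot: [[-0.042, 0.999, 0.0], [0.999, 0.042, -0.0], [-0.0, 0.0, -1.0]]
ft_force: [-1.7, 1.8, 6.1]
grip_width: 0.0283
```

Contact at 6 N. I'll open part-way to 46 mm so the fingers stay inside the rim.

Emit:
{"method": "jog_arm", "body": {
  "deltas": [0, 0, -0.001, 0, 0, 0, 0.2, 0, 0, -0.001, 0, 0, 0, 0.1, 0, 0, -0.001, 0, 0, 0, 0, 0, 0, -0.001, 0, 0, 0, -0.08, 0, 0, -0.001, 0, 0, 0, -0.08, 0, 0, -0.001, 0, 0, 0, -0.08]
}}

```text
time_s: 17.07
position: [0.5238, -0.4278, 0.0358]
tool_rot: [[-0.042, 0.999, -0.0], [0.999, 0.042, 0.001], [0.001, -0.0, -1.0]]
ft_force: [-0.2, 0.5, 0.7]
grip_width: 0.0465
```

Run:
```python
from h import *
go([.524,-.428,.2],92.3)
im=eyes.get_image("side")[:,:,::-1];im=im[200:330,230:380]
cv2.imwrite(f"pics/s13.png",cv2.resize(im,None,fx=4,fy=4,interpolation=cv2.INTER_CUBIC))
```

```text
t 17.07 pos [ 0.5238 -0.4278  0.0358] ang 92.41 -> [-0.0001, 0.0003, -0.219] [-0.0, -0.0002, 0.0006] F [-0.2  0.5  0.7] w 0.0465
```

View pics/s13.png

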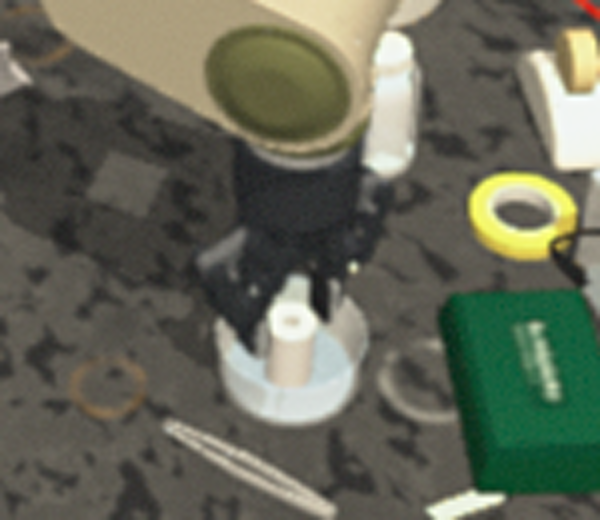

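The insert stands free in the cup. I'll rise straight up.

Emit:
{"method": "jog_arm", "body": {
  "deltas": [0, 0, -0.012, 0, 0, 0, -0.08, 0, 0, -0.03, 0, 0, 0, -0.08, 0, 0, -0.06, 0, 0, 0, -0.08, 0, 0, -0.1, 0, 0, 0, -0.08, 0, 0, -0.15, 0, 0, 0, -0.08, 0, 0, -0.2, 0, 0, 0, -0.08, 0, 0, -0.24, 0, 0, 0, -0.08, 0, 0, -0.26, 0, 0, 0, -0.08, 0, 0, -0.26, 0, 0, 0, -0.08, 0, 0, -0.26, 0, 0, 0, -0.08]
}}

```text
time_s: 17.95
position: [0.5238, -0.4279, 0.2316]
tool_rot: [[-0.042, 0.999, 0.001], [0.999, 0.042, -0.001], [-0.001, 0.001, -1.0]]
ft_force: [0.3, -0.1, -0.6]
grip_width: 0.0464
```

Run:
```python
from h import *
print(env.observe()["time_s"],env.observe()["ft_force"])
S=wset();im=eyes.get_image("wrist")[:,:,::-1];cv2.imwrite("pics/w14.png",im)
im=eyes.get_image("side")[:,:,::-1];cv2.imwrite("pics/s14f.png",im);im=im[140:330,180:390]
cv2.imwrite(f"pics/s14.png",cv2.resize(im,None,fx=3.5,fy=3,interpolation=cv2.INTER_CUBIC))
```

```text
17.95 [ 0.28943189 -0.12069652 -0.56891329]
```

View pics/s14.png

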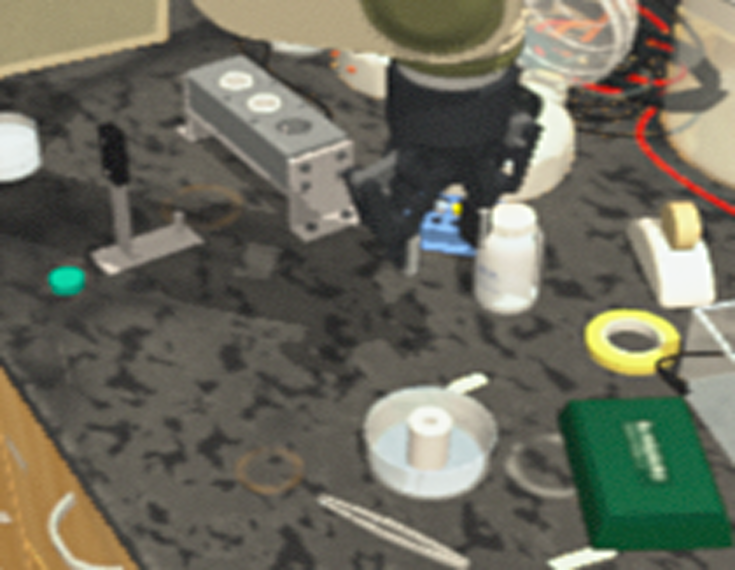

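View pics/w14.png

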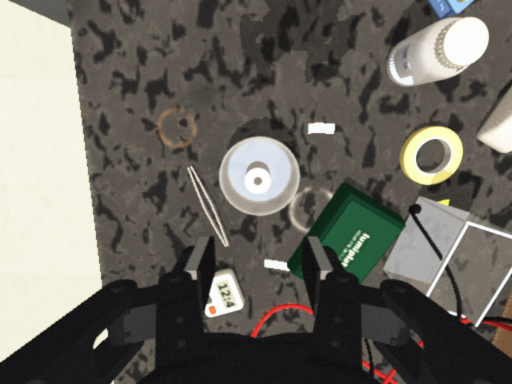

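The insert stands upright in the middle of the cup, at about (258,180) in the wrist view. The ejector stands in front of the block, two inserts are seated, and the bottle and rack are in place. Handing in.

```bash
python3 -c "
from rig import close_job
print(close_job())"
```

```text
the job is handed in; nothing more can be done
None
```

The narrow-bored insert is out of the block and standing in the weighing cup. The job was handed in at about 18 s of the 69 s allowed.

- **Ejecting:** the narrow insert was in the end bore nearest the blue rack. I gripped the ejector by its handle and pushed the insert up from below. Triangulated from two views, it stood about 20 mm proud, with an extra 2–3 N on the wrist. The tool is back on its foot, with its pin roughly 120 mm in front of the block's centre line.
- **Placing:** I pulled the insert out and set it down on the cup floor until the wrist felt 6 N. I then opened the fingers inside the rim and rose clear.
- **Last checks:** the final side and wrist pictures show:
  - the insert upright near the cup's centre;
  - the ejector upright;
  - both wide inserts seated;
  - the bottle and rack apparently where they were.

  Only the edge of the petri stack shows in the final picture; the arm never went near it. The arm ended free at 0.23 m, with wrist forces under 1 N.

No check failed or disagreed. The push-up step's contact force and hold time were judged from the wrist force and the pictures, not measured directly.

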